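# Release the weight box's spring latch with the pin and open its drawer

### The job

The drawer of the small calibration-weight box is snapped shut. Take the release pin from its stand, feel for the small hole in the steel plate on top of the box and push the pin straight down through it, gently and never forcing it, until the spring latch inside lets go and the drawer pops out; then put the pin back upright in its stand and pull the drawer out as far as it goes, leaving the other things alone.

Things in the scene. Friction and masses are not known exactly. Their poses are not given: they have to be found in the camera images.
- weight_box: fixed grey metal box, 130 (its x) x 120 (its y) x 95 mm high; origin at the centre of its underside, z up; drawer front faces its own -x. On top, towards the rear, a steel plate (36 x 56 mm, upper face 103 mm up) with the release hole floats on springs between two rails along y, flush with them; it gives 2 N plus 2 N per mm, up to 3.5 mm, then is hard. Over 30 N from the pin bends parts: failed
- hole_plate_middle (a point): middle between the rails, 103 mm up: box x = +40, y = 0; axes as the box. The plate's hole, 12 mm wide, lies on this line along y, up to 9 mm to either side (not shown). The latch's tail is 40 to 46 mm below (not shown), yields at 3 rising to 11 N, lets go after 3 to 9 mm more (deeper ones later), firm stop at 12 mm. The drawer stays out afterwards
- drawer (a joint): how far the drawer is out, m: 0 shut, springs out by itself to about 0.024 when the latch lets go, 0.070 fully out at its stop; slides along the box's -x, about 1 N of friction
- drawer_pull (a point): grip point of the drawer's pull, a black upright fin on the drawer front: 12 mm thick (box y), standing out 34 mm from the front (box x), 36 mm high; this point is at its middle, 19 mm out from the drawer front and 66 mm above the bench; moves with the drawer; axes as the box
- release_pin: loose pin, about 90 g: steel rod 10 mm in diameter, 77 mm free length, under a black square handle 22 x 22 mm (flats along its x and y) and 40 mm long; 117 mm in all. Origin at the centre of the rod's lower end, z up along the pin; middle of the handle at z = 97 mm. Starts upright in the stand
- pin_tip (a point): centre of the pin's lower end (same point as the pin's origin)
- pin_stand: fixed grey block 50 x 50 x 45 mm high with one round upright hole 16 mm wide in its middle, 38 mm deep (floor 7 mm above the bench); origin at the centre of its underside
- vial: bystander: small glass vial with a black cap, 27 mm wide, 56 mm high; origin at the centre of its underside
- jar: bystander: small white plastic jar with a green cap, 52 mm wide, 67 mm high; origin at the centre of its underside
- brass_weight: bystander: brass calibration weight with a knob, 25 mm wide, 30 mm high; origin at the centre of its underside
Things that resemble listed ones, but are neither listed nor needed, are in the scene too. Leave any pink look-alike of the pin_stand alone. Of the things like the release_pin, leave any that is pink; of the rest the smaller one is meant.

How it is judged:
On the way:
1. the drawer springs out (at least 8 mm) while the pin reaches down through the hole in the box's plate (its tip at least 25 mm below the plate) (value of joint drawer above 0.008 m and z of pin_tip in the frame of weight_box between 0.03 and 0.074 m and x of pin_tip in the frame of weight_box between 0.025 and 0.055 m and y of pin_tip in the frame of weight_box between -0.018 and 0.018 m), for 0.05 s.
At the end, for the whole second after the job is handed in: the drawer is out at least 60 mm of its 70 mm and at rest, and the pin stands upright (within 0.2 rad) in the stand's hole, its lower end within 5 mm of the hole's floor, at rest (value of joint drawer above 0.06 m and velocity of joint drawer below 0.02 m/s and horizontal distance between pin_tip and pin_stand below 0.006 m and height (world z) of pin_tip below 0.012 m and angle between release_pin's own z axis and vertical below 0.2 rad and linear speed of release_pin below 0.02 m/s); the robot touches nothing.
It fails at once if the pin presses on the box or anything in it with more than 30 N (contact force between release_pin and weight_box above 30 N).
It fails at once if the vial is moved more than 20 mm (distance of vial from where it was at the start of the episode above 0.02 m).
It fails at once if the jar is moved more than 20 mm (distance of jar from where it was at the start of the episode above 0.02 m).
It fails at once if the brass weight is moved more than 20 mm (distance of brass_weight from where it was at the start of the episode above 0.02 m).
It also fails if it takes over 72 s, if anything falls off the work surface, if the arm or the gripper's body presses on something with over 40 N, if the wrist force passes 120 N, or if a joint passes its speed limit or range.

### The arm

A 6-joint arm with a two-finger parallel gripper is mounted at the origin on a cart in front of the work surface, level with it; the furniture and walls round the work are solid. World frame = base frame: x ahead of the robot, y to its left, z up, the work surface at z = 0. Lengths are in m, angles in rad, forces in N, time in s.
With the tool pointing down it reaches from about 0.275 to 0.825 m from the base axis. Payload 4.9 kg.
Tool frame: the origin (TCP) lies on the centre line of the jaws, within the pads' length; the fingertips stand 8 mm ahead of it and the grasp point (between the pads) lies 11 mm behind it (r.tcp_to_tips is the z of the fingertips in the tool frame, in m); z points along the fingers, x is the direction in which the jaws open and shut, and the axes are right-handed (so a half turn about z gives the same grasp; the last joint's range is limited). The gripper opens to 85 mm and grips with 20 to 120 N. Pads are 22 mm wide; open, the fingers measure 114 mm over their backs; the gripper's body (76 mm by 85 mm) begins 54 mm behind the grasp point. The pads swing forward as they close: fully open they stand 13 mm farther back than shut.
Start: joints at [-1.411, 0.326, -0.193, 1.052, 0, 1.437], TCP at [0.159, -0.526, 0.239] pointing down, gripper open.
Joint ranges: [-2.65, 2.65], [-0.97, 1.79], [-1.3, 1.35], [-1.93, 2.1], [-1.47, 1.37], [-3.14, 3.14]. Speed limits (rad/s): [2.57, 2.57, 3.14, 3.14, 3.14, 3.14].

### API

Orientations are given as a unit quaternion [w, x, y, z].
In Python, from plant import telemetry, vision, job, r gives the robot as it stands. The module is installed in compiled form; this text tells all that it offers.
- The arm moves only by the tool carry_out, never from a script. Its arguments are lists of equal length, an entry for each row: "travel": the shift along the tool's x, y, z in cm, a list of three; "rotation": the turn, a rotation vector about the tool's x, y, z in degrees, a list of three. In form: {"travel": [[x, y, z], ...], "rotation": [[wx, wy, wz], ...]}. A call has 1 to 20 rows; each row shifts and turns the commanded pose from where the row before left it, along the tool's axes as they then stand; what a row does not reach is not made up. A row lasts 1/8 s, in which the tool goes at most 62.5 mm and 10.7 degrees, less where a joint would pass 70% of its speed; a pose out of reach is approached as far as the arm can. A call with a gripper value outside its range is refused whole. "jaw" is the finger opening in cm, from 0 to 8.54, set as the call begins (left out, the last holds). The fingers move at their own pace and stop on an object; "force" is the grip in N (left out, the last holds). Time passes only in rows, so rows that do not move let the fingers close. It gives the time, the measured TCP pose, the force and the opening at its end, in the units of the state.
- telemetry.read_state(): the state, without advancing time (a new reading comes with each control period).
- vision.camera(name): name is "scene" or "top"; returns a dict with "color" (420x560x3 uint8, red, green, blue), "fx", "fy", "cx", "cy" (pixels), "eye" and "rotation" of the camera in the world. Camera axes: x right, y up, looking along -z (the intrinsics and any distortion apply to the point x, -y, -z); pixel columns grow to the right and rows downward; lengths in m; the calibration is good to about 2 mm. A picture is of the moment at which its call begins. There is no depth.
- job.hand_in(): hands the job in, once; it reports no verdict.
The state is a dict: "time": time; "qpos": joint angles; "joint_velocities": joint speeds; "tau": joint torques, N m; "eef_pos": TCP position; "orientation": TCP orientation; "force": force on the tool from outside, world axes, zero at the start; "ft_torque": the same for the moment, N m; "opening": finger opening in m.
Only numpy, scipy, OpenCV 4.12 (cv2) and the standard library are available. Lean on these libraries where they do the work, as an engineer would, in place of code of your own. Each camera call takes 0.05 s, during which the arm holds its last target.

## Working session

There is one attempt and no reset: what is moved stays moved. The work goes in short steps, Python scripts to look and compute and a tool call to move; the robot and the scene stay as the last step left them, time stands still between calls to the robot, and variables do not carry over. Pictures are saved under pics/ and viewed, and the job is handed in when it is done.

Besides the shell and the picture viewer there is one more tool, called after "Request:" as name(argument=value, ...), one argument or row to a line, values as JSON. carry_out: Moves the arm, as the interface text tells. Its arguments: {"type":"object","properties":{"travel":{"type":"array","items":{"type":"array","items":{"type":"number"}}},"rotation":{"type":"array","items":{"type":"array","items":{"type":"number"}}},"jaw":{"type":"number"},"force":{"type":"number"}},"required":["travel","rotation"]}

```bash
mkdir -p pics; python3 - <<'E'
from plant import telemetry, vision, job, r
import cv2
for n in("scene","top"):
    c=vision.camera(n); cv2.imwrite(f"pics/{n}0.png",c["color"][:,:,::-1])
    print(n,{k:v for k,v in c.items() if k!="color"})
print(telemetry.read_state(), r.tcp_to_tips)
E
```

```text
scene {'fx': 444.83002455438555, 'fy': 444.83002455438555, 'cx': 275.1339560812977, 'cy': 211.89110138957003, 'eye': array([0.25437507, 0.76670036, 0.91850636]), 'rotation': array([-0.21194537, -0.07257769,  0.34481861,  0.91154362])}
top {'fx': 393.8123764150731, 'fy': 393.8123764150731, 'cx': 285.5970366335696, 'cy': 208.58828130085456, 'eye': array([0.40166899, 0.11349976, 1.07219055]), 'rotation': array([-0.69577392, -0.04675292,  0.05989534,  0.71423061])}
{'time': 0.1, 'qpos': array([-1.41120052e+00,  3.26864435e-01, -1.93437036e-01,  1.05197244e+00,
       -6.16490682e-07,  1.43661788e+00]), 'joint_velocities': array([ 0.00095627,  0.00052927,  0.00272137, -0.00165558, -0.00016953,
        0.00090502]), 'tau': array([ 1.26438513e-04, -4.44240189e+01,  2.63037944e+01,  7.88196106e-03,
       -6.96516099e-05,  6.78072723e-06]), 'eef_pos': array([ 0.15920832, -0.52596059,  0.23860079]), 'orientation': array([-5.15502910e-04,  8.02983852e-01, -5.96000326e-01, -5.29216591e-04]), 'force': array([-0.13259508, -0.37019392, -0.6383431 ]), 'ft_torque': array([-0.03511518,  0.00750137,  0.08088232]), 'opening': 0.08549346726723059} 0.008
```

View pics/scene0.png

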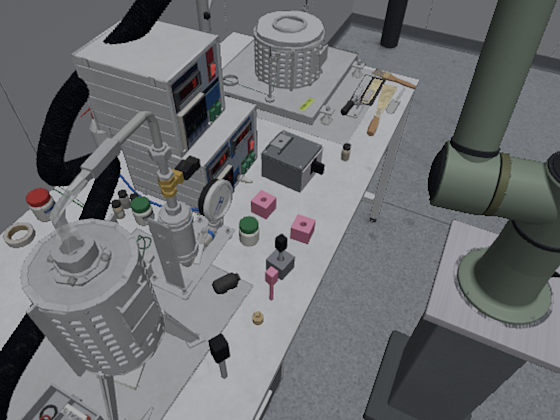

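View pics/top0.png

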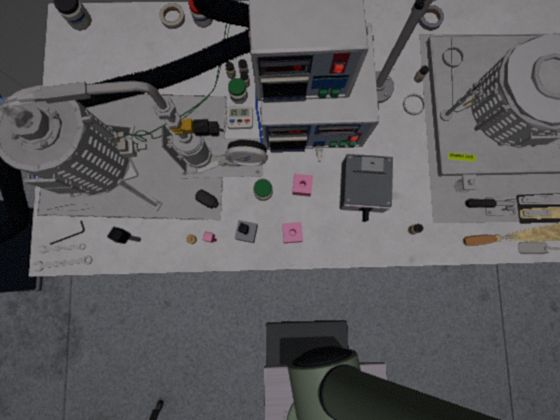

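```bash
cat > h.py <<'E'
import numpy as np, cv2
from scipy.spatial.transform import Rotation as R
def rot(q): return R.from_quat([q[1],q[2],q[3],q[0]]).as_matrix()
def plane(c,px,z):
    d=rot(c["rotation"])@np.array([(px[0]-c["cx"])/c["fx"],-(px[1]-c["cy"])/c["fy"],-1.])
    return c["eye"]+d*(z-c["eye"][2])/d[2]
def proj(c,p):
    q=rot(c["rotation"]).T@(np.array(p)-c["eye"]); return np.array([c["cx"]+c["fx"]*q[0]/-q[2],c["cy"]-c["fy"]*q[1]/-q[2]])
def crop(c,x0,y0,w,h,s,f):
    cv2.imwrite(f,cv2.resize(c["color"][y0:y0+h,x0:x0+w,::-1],None,fx=s,fy=s,interpolation=cv2.INTER_CUBIC))
E
python3 - <<'E'
from h import *
from plant import vision
import pickle
T=vision.camera("top");S=vision.camera("scene");pickle.dump((T,S),open("c.pkl","wb"))
crop(T,180,140,240,110,3.3,"pics/t1.png");crop(S,210,110,140,200,3,"pics/s1.png")
E
```

```text
(no output)
```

View pics/t1.png

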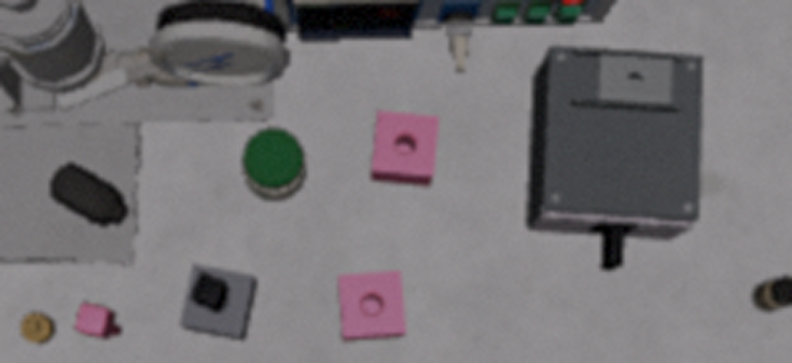

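View pics/s1.png

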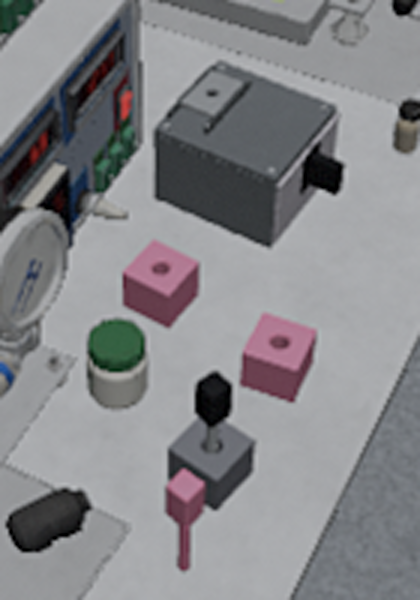

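```bash
python3 - <<'E'
from h import *
import pickle
T,S=pickle.load(open("c.pkl","rb"))
for n,(x,y,w,h,s) in {"ta":(335,148,66,80,9),"tb":(228,210,36,38,14)}.items():
    c=T; crop(c,x,y,w,h,s,f"pics/{n}.png")
for n,(x,y,w,h,s) in {"sa":(255,125,80,70,9),"sb":(258,228,46,55,10)}.items():
    crop(S,x,y,w,h,s,f"pics/{n}.png")
E
```

```text
(no output)
```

View pics/ta.png

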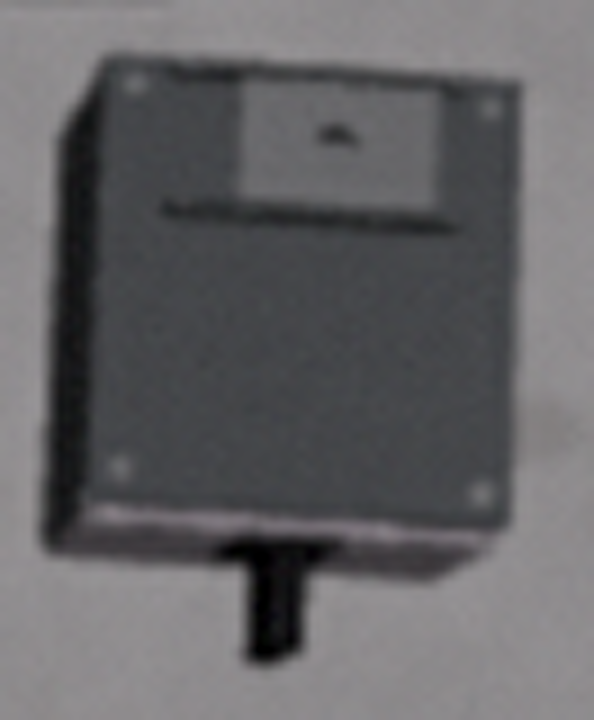

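View pics/tb.png

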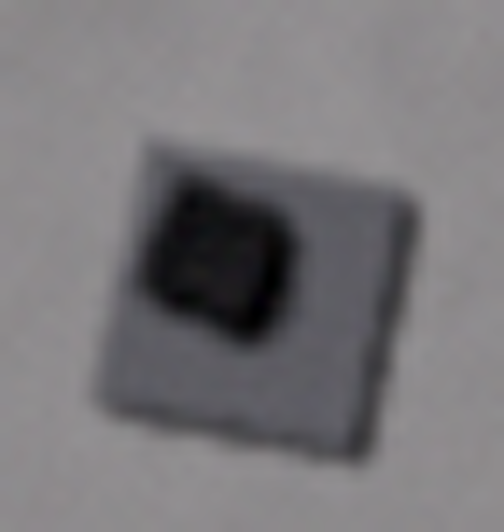

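View pics/sa.png

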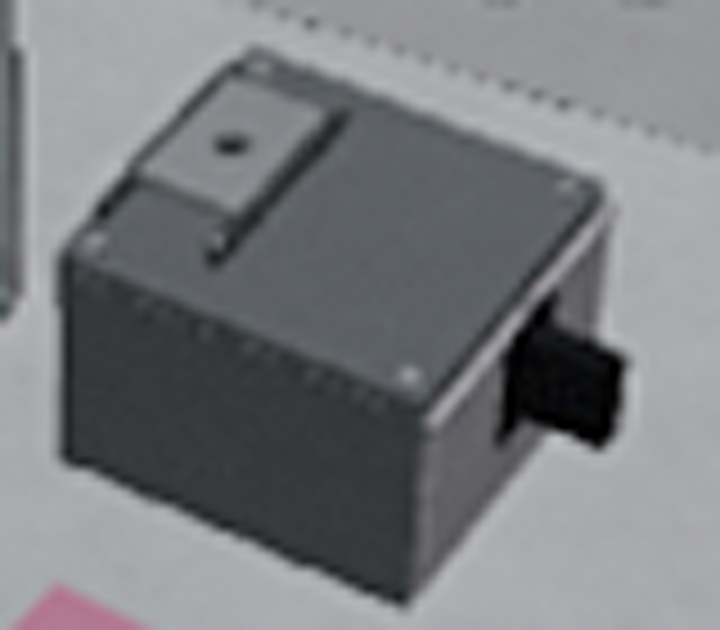

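View pics/sb.png

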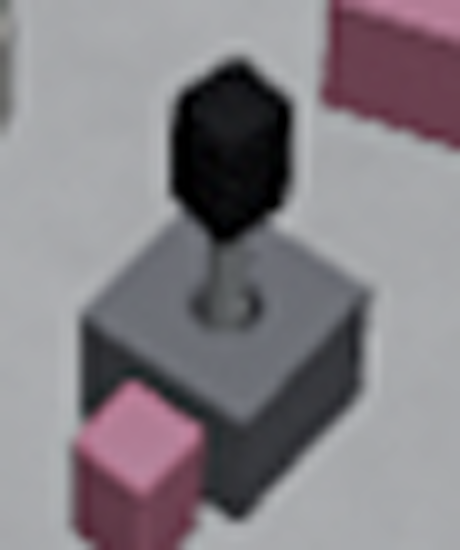

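```bash
python3 - <<'E'
from h import *
import pickle
T,S=pickle.load(open("c.pkl","rb"))
def u(p,o,s): return ((p[0]+.5)/s-.5+o[0],(p[1]+.5)/s-.5+o[1])
def P(c,pts,o,s,z,lab):
    q=np.array([plane(c,u(p,o,s),z)[:2] for p in pts])*1000; print(lab,q.round(1).tolist(),"mean",q.mean(0).round(1)); return q
def ang(v): return np.degrees(np.arctan2(v[1],v[0])).round(2)
q=P(T,[(108,62),(520,82),(505,527),(88,502)],(335,148),9,.095,"boxT")
print("box +x dir",ang(q[0]-q[3]),ang(q[1]-q[2]),"ydir-90",ang(q[0]-q[1])-90,ang(q[3]-q[2])-90,np.linalg.norm(q[0]-q[3]),np.linalg.norm(q[0]-q[1]))
q=P(T,[(135,82),(490,107),(482,492),(120,467)],(335,148),9,.096,"scrT")
print(ang(q[0]-q[3]),ang(q[1]-q[2]),ang(q[0]-q[1])-90,ang(q[3]-q[2])-90)
q=P(S,[(258,50),(605,190),(425,415),(68,255)],(255,125),9,.095,"boxS")
print("S order rearR? ",ang(q[0]-q[1]),ang(q[3]-q[2]),ang(q[3]-q[0])-90,ang(q[2]-q[1])-90)
q=P(S,[(262,67),(570,185),(410,374),(95,241)],(255,125),9,.096,"scrS")
print(ang(q[0]-q[1]),ang(q[3]-q[2]),ang(q[3]-q[0])-90,ang(q[2]-q[1])-90)
P(T,[(243,80),(440,92),(435,210),(240,198)],(335,148),9,.103,"plateT")
P(T,[(338,135)],(335,148),9,.103,"spotT")
P(S,[(225,80),(325,110),(240,210),(135,172)],(255,125),9,.103,"plateS")
P(S,[(232,144)],(255,125),9,.103,"spotS")
P(T,[(255,655),(295,655)],(335,148),9,.066,"pull end T")
q=P(T,[(148,145),(400,190),(358,452),(102,402)],(228,210),14,.045,"standT")
print(ang(q[0]-q[3]),ang(q[1]-q[2]),ang(q[0]-q[1])-90,ang(q[3]-q[2])-90)
q=P(S,[(370,290),(240,425),(82,315)],(258,228),10,.045,"standS"); print((q[0]+q[2])/2, ang(q[0]-q[1]),ang(q[2]-q[1]))
P(S,[(227,303)],(258,228),10,.045,"holeS")
P(T,[(225,260)],(228,210),14,.124,"handleT approx")
P(S,[(235,92)],(258,228),10,.124,"handleS top")
E
```

```text
boxT [[686.9, -67.3], [678.4, -185.1], [549.8, -172.1], [559.8, -55.2]] mean [ 618.7 -119.9]
box +x dir -5.43 -5.79 ydir-90 -4.159999999999997 -4.890000000000001 127.71036063380124 118.13146861445689
scrT [[680.6, -74.6], [670.9, -175.7], [559.7, -166.0], [569.4, -64.5]] mean [ 620.2 -120.2]
-5.14 -5.0 -5.450000000000003 -5.409999999999997
boxS [[677.7, -186.5], [550.2, -172.6], [559.8, -52.7], [687.3, -68.8]] mean [ 618.8 -120.2]
S order rearR?  -6.21 -7.17 -4.680000000000007 -4.560000000000002
scrS [[672.3, -178.0], [560.6, -168.7], [570.6, -66.1], [682.3, -77.4]] mean [ 621.5 -122.5]
-4.74 -5.76 -5.680000000000007 -5.549999999999997
plateT [[678.5, -103.9], [673.7, -159.7], [639.4, -156.1], [644.2, -101.1]] mean [ 659.  -130.2]
spotT [[661.8, -129.9]] mean [ 661.8 -129.9]
plateS [[676.5, -158.6], [641.7, -159.4], [645.1, -103.4], [682.2, -105.0]] mean [ 661.4 -131.6]
spotS [[660.9, -130.9]] mean [ 660.9 -130.9]
pull end T [[518.9, -106.0], [518.6, -117.5]] mean [ 518.7 -111.8]
standT [[530.8, 217.5], [521.1, 170.5], [472.4, 179.1], [482.9, 226.5]] mean [501.8 198.4]
-10.62 -9.98 -11.64 -12.530000000000001
standS [[474.0, 179.5], [485.4, 228.4], [532.6, 216.8]] mean [497.3 208.2]
[503.29388873 198.13970902] -103.15 -13.74
holeS [[503.1, 198.2]] mean [503.1 198.2]
handleT approx [[500.6, 196.5]] mean [500.6 196.5]
handleS top [[504.0, 196.2]] mean [504.  196.2]
```

```bash
python3 - <<'E'
from h import *
import pickle
T,S=pickle.load(open("c.pkl","rb"))
s=14; im=cv2.resize(T["color"][205:250,225:270],None,fx=s,fy=s,interpolation=cv2.INTER_CUBIC)
g=im.max(2); 
for th in (30,38,46):
    m=(g<th).astype(np.uint8); cs,_=cv2.findContours(m,0,1)
    for c in cs:
        if cv2.contourArea(c)>3000:
            rr=cv2.minAreaRect(c); b=cv2.boxPoints(rr)
            w=np.array([plane(T,((p[0]+.5)/s-.5+225,(p[1]+.5)/s-.5+205),.124)[:2] for p in b])*1000
            print(th,rr,w.round(1).tolist(),[np.degrees(np.arctan2(*(w[(i+1)%4]-w[i])[::-1])).round(1) for i in range(2)])
print("supply corner bottom S",[plane(S,p,0)[:2].round(3) for p in((257,160),(238,178),(200,100))])
print("pink pin base",plane(S,(271,299),0)[:2],"pinkT",plane(T,(208,237),.03)[:2])
print("vial",plane(T,(417,229),.0)[:2],"jar",plane(T,(263,190),.067)[:2],"brass",plane(T,(191,239),.03)[:2])
print("pinkstand near",plane(T,(292,232),.045)[:2],plane(T,(302,184),.045)[:2])
q=[-5.15502910e-04,8.02983852e-01,-5.96000326e-01,-5.29216591e-04]; print(rot(q).round(3))
crop(T,195,215,70,40,11,"pics/tc.png"); crop(S,200,60,140,110,5.5,"pics/sc.png")
E
```

```text
30 ((265.4224548339844, 333.6810607910156), (131.56906127929688, 117.25666046142578), 23.198589324951172) [[495.5, 211.2], [514.0, 203.0], [504.4, 182.3], [486.0, 190.5]] [np.float64(-23.8), np.float64(-114.7)]
38 ((265.1534729003906, 333.19012451171875), (138.86241149902344, 123.03694915771484), 23.68208885192871) [[495.5, 212.0], [514.8, 203.3], [504.6, 181.5], [485.3, 190.3]] [np.float64(-24.2), np.float64(-115.2)]
46 ((265.40228271484375, 332.77642822265625), (145.39414978027344, 128.394775390625), 23.87527847290039) [[495.5, 212.7], [515.6, 203.5], [504.8, 180.8], [484.7, 190.0]] [np.float64(-24.4), np.float64(-115.4)]
supply corner bottom S [array([ 0.736, -0.129]), array([ 0.75 , -0.034]), array([ 1.059, -0.316])]
pink pin base [0.48478033 0.28483366] pinkT [0.48923251 0.29875686]
vial [ 0.49880569 -0.2682212 ] jar [0.60464594 0.15002093] brass [0.48512265 0.34339759]
pinkstand near [0.49534316 0.07715024] [0.62287977 0.04665515]
[[ 0.29  -0.957 -0.   ]
 [-0.957 -0.29   0.001]
 [-0.001 -0.    -1.   ]]
```

View pics/tc.png

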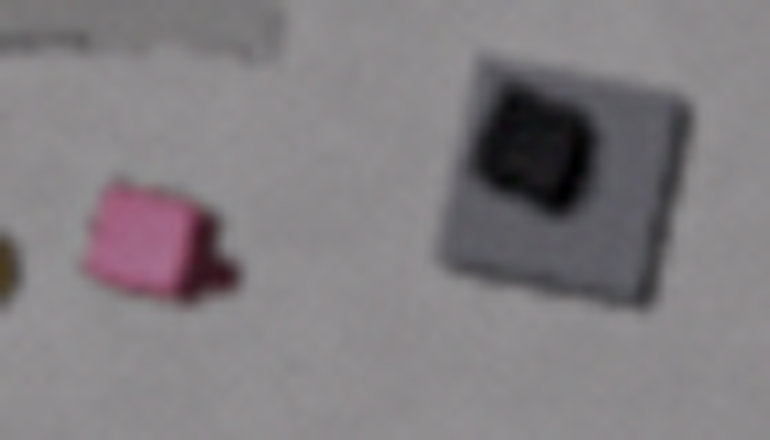

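View pics/sc.png

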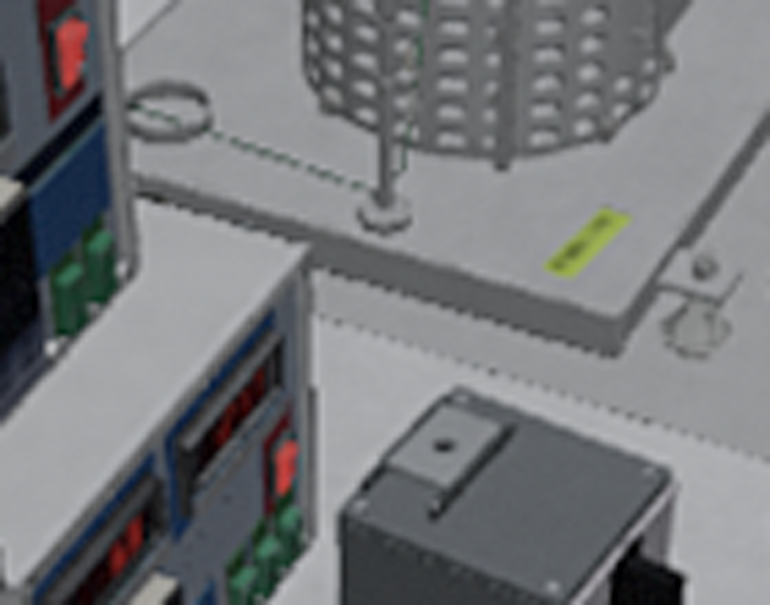

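Request:
carry_out(
  travel=[
    [0,0,0],
    [0,0,0],
    [0,0,0],
    [0,0,0],
    [0,0,0],
    [0,0,0],
    [0,0,0],
    [0,0,0],
    [0,0,0],
    [0,0,0],
    [0,0,0],
    [0,0,0],
    [0,0,0],
    [0,0,0],
  ],
  rotation=[
    [0,0,-9.9],
    [0,0,-9.9],
    [0,0,-9.9],
    [0,0,-9.9],
    [0,0,-9.9],
    [0,0,-9.9],
    [0,0,-9.9],
    [0,0,-9.9],
    [0,0,-9.9],
    [0,0,-9.9],
    [0,0,-9.9],
    [0,0,-9.9],
    [0,0,-9.9],
    [0,0,-9.9],
  ],
  jaw=5,
)

```text
time: 1.95
eef_pos: [0.1592, -0.5263, 0.239]
orientation: [-0.0, 0.84, 0.543, 0.0]
force: [-0.3, 0.4, -1.2]
opening: 0.0497
```

```bash
cat >> h.py <<'E'
def st():
    from plant import telemetry
    s=telemetry.read_state(); M=rot(s["orientation"])
    print("t",round(s["time"],2),"tcp mm",(s["eef_pos"]*1000).round(1),"yaw",np.degrees(np.arctan2(M[1,0],M[0,0])).round(2),"tz",M[:,2].round(4),"F",s["force"].round(2),"M",s["ft_torque"].round(2),"open",round(s["opening"]*1000,1),"q",s["qpos"].round(2))
    return s,M
def to(x,y,z):
    s,M=st(); d=M.T@(np.array([x,y,z])-s["eef_pos"]*1000)/10; print("tool cm",d.round(3),np.linalg.norm(d)); return d
E
python3 -c "
from h import *
to(502,198,190)"
```

```text
t 1.95 tcp mm [ 159.2 -526.3  239. ] yaw 65.76 tz [-1.e-04  5.e-04 -1.e+00] F [-0.27  0.43 -1.17] M [-0.02 -0.07  0.01] open 49.7 q [-1.41  0.33 -0.19  1.05 -0.   -0.99]
tool cm [80.111  1.519  4.938] 80.27716799495492
```

Request:
carry_out(
  travel=[
    [5,0.1,0],
    [5,0.1,0],
    [5,0.1,0],
    [5,0.1,0],
    [5,0.1,0],
    [5,0.1,0],
    [5,0.1,0],
    [5,0.1,0],
    [5,0.1,0],
    [5,0.1,0],
    [5,0.1,0],
    [5,0.1,0],
    [5,0.1,0],
    [5,0.1,0],
    [5,0.1,0],
    [5,0,2.5],
    [0,0,2.4],
    [0,0,0],
    [0,0,0],
  ],
  rotation=[
    [0,0,0],
    [0,0,0],
    [0,0,0],
    [0,0,0],
    [0,0,0],
    [0,0,0],
    [0,0,0],
    [0,0,0],
    [0,0,0],
    [0,0,0],
    [0,0,0],
    [0,0,0],
    [0,0,0],
    [0,0,0],
    [0,0,0],
    [0,0,0],
    [0,0,0],
    [0,0,0],
    [0,0,0],
  ],
)

```text
time: 4.32
eef_pos: [0.5057, 0.1946, 0.191]
orientation: [0.0, 0.842, 0.54, 0.0]
force: [0.3, 0.1, 0.6]
opening: 0.0496
```

```bash
python3 -c "
from h import *
from plant import vision
to(502.5,198,93)
T=vision.camera('top');S=vision.camera('scene')
a=cv2.resize(T['color'][185:255,210:290,::-1],None,fx=5,fy=5,interpolation=2);b=cv2.resize(S['color'][190:290,230:310,::-1],None,fx=5,fy=5,interpolation=2)
a=cv2.copyMakeBorder(a,0,150,0,0,0);cv2.imwrite('pics/a1.png',np.hstack([a,b]))
"
```

```text
t 4.33 tcp mm [505.7 194.6 191. ] yaw 65.4 tz [ 3.e-04  0.e+00 -1.e+00] F [0.27 0.11 0.57] M [-0.02 -0.02  0.  ] open 49.6 q [ 0.23  0.35 -0.29  0.93 -0.    0.66]
tool cm [ 0.177 -0.432  9.797] 9.807999121944457
```

View pics/a1.png

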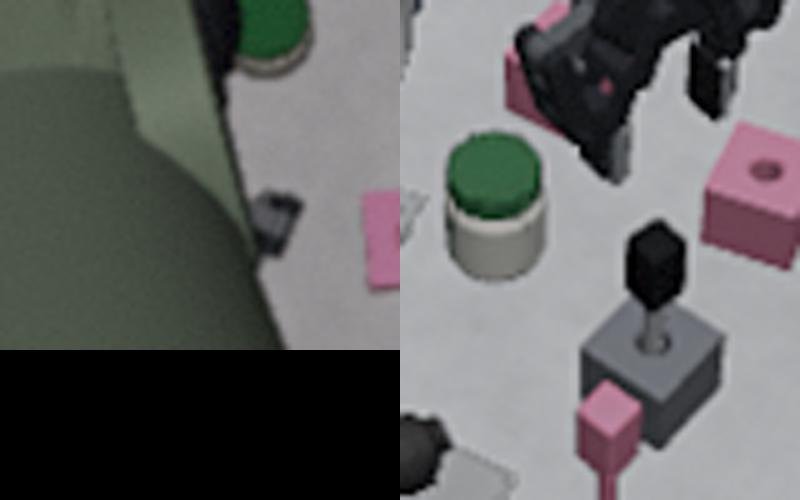

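```bash
python3 -c "
from h import *
import pickle
T,S=pickle.load(open('c.pkl','rb'))
print(proj(S,[.5057,.1946,.183]),proj(S,[.5025,.198,.124]),plane(S,(283,219),.183))"
```

```text
[281.31487859 219.17731074] [281.31582216 237.56107179] [0.50264374 0.19250859 0.183     ]
```

Request:
carry_out(
  travel=[
    [0.18,-0.43,0],
    [0,0,2],
    [0,0,2],
    [0,0,2],
    [0,0,2],
    [0,0,1.5],
    [0,0,0.3],
    [0,0,0],
    [0,0,0],
  ],
  rotation=[
    [0,0,0],
    [0,0,0],
    [0,0,0],
    [0,0,0],
    [0,0,0],
    [0,0,0],
    [0,0,0],
    [0,0,0],
    [0,0,0],
  ],
)

```text
time: 5.55
eef_pos: [0.5029, 0.1985, 0.093]
orientation: [0.0, 0.841, 0.54, 0.001]
force: [-0.4, 0.3, -0.1]
opening: 0.0498
```

```bash
python3 -c "
from h import *
from plant import vision
to(502.5,198,93)
S=vision.camera('scene')
crop(S,240,210,80,70,9,'pics/a2.png')
"
```

```text
t 5.55 tcp mm [502.9 198.5  93. ] yaw 65.43 tz [ 1.3e-03  3.0e-04 -1.0e+00] F [-0.42  0.34 -0.12] M [ 0.02 -0.04 -0.01] open 49.8 q [ 0.24  0.45 -0.42  0.7   0.    0.67]
tool cm [-0.063 -0.02   0.003] 0.06580416109156982
```

View pics/a2.png

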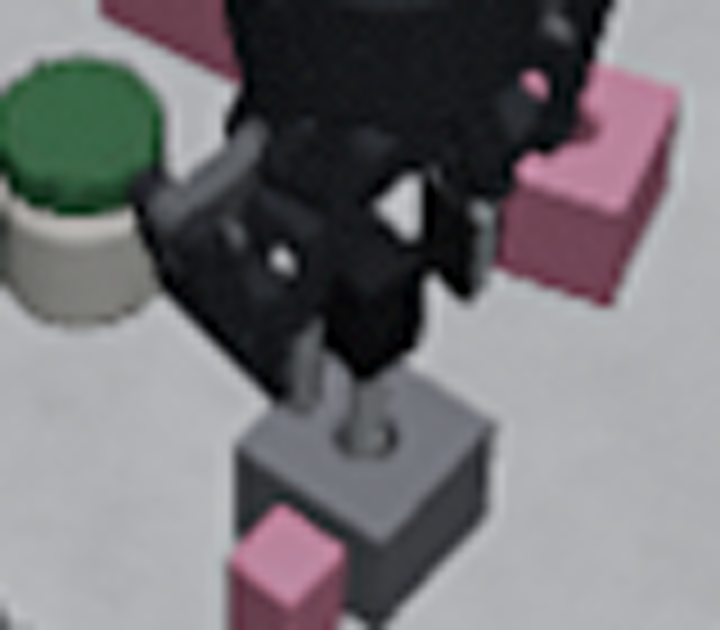

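Request:
carry_out(
  travel=[
    [0,0,0],
    [0,0,0],
    [0,0,0],
    [0,0,0],
    [0,0,0],
    [0,0,0],
  ],
  rotation=[
    [0,0,0],
    [0,0,0],
    [0,0,0],
    [0,0,0],
    [0,0,0],
    [0,0,0],
  ],
  jaw=1.5,
  force=60,
)

```text
time: 6.35
eef_pos: [0.5027, 0.1984, 0.0927]
orientation: [0.0, 0.841, 0.54, 0.0]
force: [-0.8, -0.2, 5.8]
opening: 0.0213
```

Request:
carry_out(
  travel=[
    [0,0,-0.5],
    [0,0,-1],
    [0,0,-2],
    [0,0,-3],
    [0,0,-3],
    [0,0,-2],
    [0,0,-0.5],
    [0,0,0],
    [0,0,0],
  ],
  rotation=[
    [0,0,0],
    [0,0,0],
    [0,0,0],
    [0,0,0],
    [0,0,0],
    [0,0,0],
    [0,0,0],
    [0,0,0],
    [0,0,0],
  ],
)

```text
time: 7.48
eef_pos: [0.5017, 0.1981, 0.2112]
orientation: [-0.0, 0.841, 0.54, -0.001]
force: [-0.1, 0.1, -0.2]
opening: 0.0218
```

```bash
python3 -c "
from h import *
from plant import vision
st()
S=vision.camera('scene')
crop(S,240,170,80,100,6,'pics/a3.png')
"
```

```text
t 7.47 tcp mm [501.7 198.1 211.2] yaw 65.43 tz [-1.9e-03 -4.0e-04 -1.0e+00] F [-0.13  0.05 -0.2 ] M [-0.01  0.06  0.01] open 21.8 q [ 0.24  0.33 -0.26  0.98  0.    0.67]
```

View pics/a3.png

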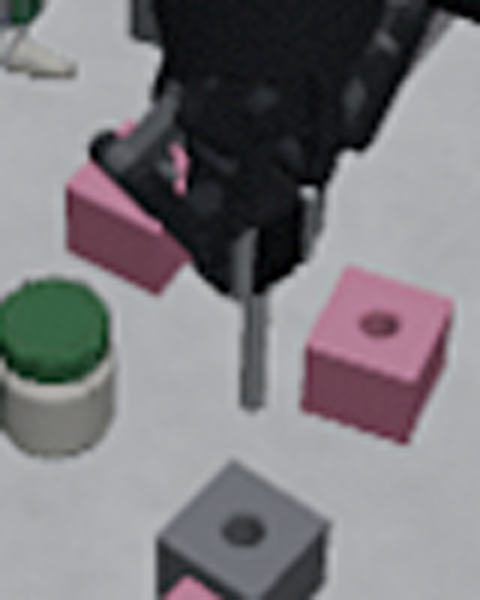

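```bash
python3 -c "
from h import *
import pickle
T,S=pickle.load(open('c.pkl','rb'))
for z in (.120,.123,.126,.129): print(z,proj(S,[.5017,.1981,z]))
print(((252.5)/6-.5+240),(405.5)/6-.5+170)
print(proj(S,[.6609,-.1305,.103]))
to(661,-130.5,211)
"
```

```text
0.12 [281.57274686 238.80281068]
0.123 [281.60552673 237.98905055]
0.126 [281.63845378 237.17163689]
0.129 [281.67152898 236.35054505]
281.5833333333333 237.08333333333331
[280.26591132 140.64407302]
t 7.53 tcp mm [501.7 198.1 211.2] yaw 65.43 tz [-1.9e-03 -5.0e-04 -1.0e+00] F [ 0.83  0.08 -1.19] M [-0.01  0.03  0.03] open 21.4 q [ 0.24  0.33 -0.26  0.98 -0.    0.67]
tool cm [-2.3266e+01  2.8153e+01  6.0000e-03] 36.522534898548216
```

Request:
carry_out(
  travel=[
    [-2.9,3.5,0],
    [-2.9,3.5,0],
    [-2.9,3.5,0],
    [-2.9,3.5,0],
    [-2.9,3.5,0],
    [-2.9,3.5,0],
    [-2.9,3.5,0],
    [-2.9,3.5,0],
    [0,0.1,0],
    [0,0,0],
    [0,0,0],
    [0,0,0],
  ],
  rotation=[
    [0,0,0],
    [0,0,0],
    [0,0,0],
    [0,0,0],
    [0,0,0],
    [0,0,0],
    [0,0,0],
    [0,0,0],
    [0,0,0],
    [0,0,0],
    [0,0,0],
    [0,0,0],
  ],
)

```text
time: 9.02
eef_pos: [0.6613, -0.1283, 0.2125]
orientation: [-0.0, 0.841, 0.541, 0.0]
force: [0.1, 0.6, -0.3]
opening: 0.0214
```

```bash
python3 -c "
from h import *
from plant import vision
to(661,-130.5,195)
S=vision.camera('scene');T=vision.camera('top')
crop(S,245,100,90,80,8,'pics/a4.png')
crop(T,335,130,70,80,8,'pics/a4t.png')
for z in (.12,.125,.13):print(proj(S,[.6612,-.1305,z]))
"
```

```text
t 9.03 tcp mm [ 661.3 -128.3  212.5] yaw 65.51 tz [-1.e-04  1.e-04 -1.e+00] F [ 0.08  0.57 -0.28] M [ 0.06 -0.01 -0.02] open 21.4 q [-0.3   0.58  0.13  1.13  0.    0.13]
tool cm [-0.207  0.067  1.746] 1.75933365211937
[280.30577816 135.89509509]
[280.34609567 134.4889905 ]
[280.3866571 133.0743788]
```

View pics/a4.png

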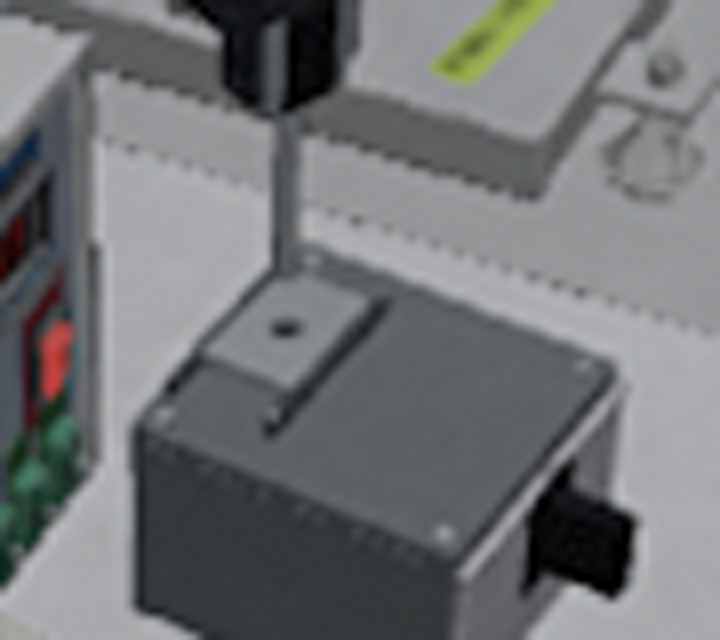

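View pics/a4t.png

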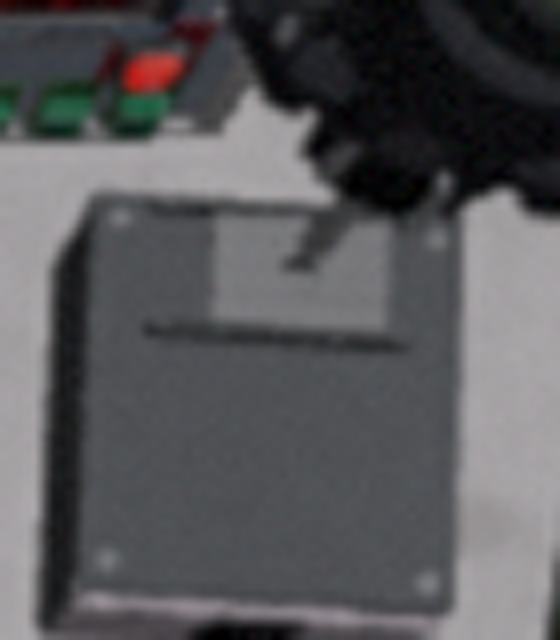

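```bash
python3 -c "
from h import *
to(660.5,-130.5,191)
"
```

```text
t 9.12 tcp mm [ 661.4 -128.7  212.6] yaw 65.5 tz [ 3.e-04 -1.e-04 -1.e+00] F [ 0.39  0.01 -0.42] M [-0.   -0.04 -0.  ] open 21.3 q [-0.3   0.58  0.13  1.13  0.    0.13]
tool cm [-0.202 -0.008  2.159] 2.1681588424638973
```

Request:
carry_out(
  travel=[
    [-0.2,0,0],
    [0,0,0.8],
    [0,0,0.8],
    [0,0,0.3],
    [0,0,0],
    [0,0,0],
  ],
  rotation=[
    [0,0,0],
    [0,0,0],
    [0,0,0],
    [0,0,0],
    [0,0,0],
    [0,0,0],
  ],
)

```text
time: 9.88
eef_pos: [0.6608, -0.1314, 0.1934]
orientation: [0.0, 0.841, 0.54, 0.0]
force: [-0.2, -0.8, -0.6]
opening: 0.0211
```

Request:
carry_out(
  travel=[
    [0,0,0.1],
    [0,0,0.1],
    [0,0,0],
    [0,0,0],
  ],
  rotation=[
    [0,0,0],
    [0,0,0],
    [0,0,0],
    [0,0,0],
  ],
)

```text
time: 10.38
eef_pos: [0.6606, -0.1313, 0.1913]
orientation: [-0.0, 0.841, 0.54, -0.0]
force: [0.3, -0.2, -0.1]
opening: 0.0214
```

Request:
carry_out(
  travel=[
    [0,0,0.1],
    [0,0,0.1],
    [0,0,0],
    [0,0,0],
  ],
  rotation=[
    [0,0,0],
    [0,0,0],
    [0,0,0],
    [0,0,0],
  ],
)

```text
time: 10.88
eef_pos: [0.6606, -0.1313, 0.1893]
orientation: [-0.0, 0.841, 0.54, -0.0]
force: [-0.1, -0.2, -1.7]
opening: 0.0213
```

Request:
carry_out(
  travel=[
    [0,0,0.1],
    [0,0,0],
    [0,0,0],
  ],
  rotation=[
    [0,0,0],
    [0,0,0],
    [0,0,0],
  ],
)

```text
time: 11.25
eef_pos: [0.6607, -0.1313, 0.1883]
orientation: [0.0, 0.841, 0.54, -0.0]
force: [-0.3, -0.6, -1.0]
opening: 0.0214
```

Request:
carry_out(
  travel=[
    [0,0,0.1],
    [0,0,0],
    [0,0,0],
  ],
  rotation=[
    [0,0,0],
    [0,0,0],
    [0,0,0],
  ],
)

```text
time: 11.62
eef_pos: [0.6606, -0.1313, 0.1873]
orientation: [-0.0, 0.841, 0.54, -0.0]
force: [-0.6, -0.2, -1.0]
opening: 0.0215
```

Request:
carry_out(
  travel=[
    [0,0,0.05],
    [0,0,0],
    [0,0,0],
  ],
  rotation=[
    [0,0,0],
    [0,0,0],
    [0,0,0],
  ],
)

```text
time: 12.0
eef_pos: [0.6606, -0.1313, 0.1868]
orientation: [-0.0, 0.841, 0.54, 0.0]
force: [-0.1, -0.1, -0.7]
opening: 0.0211
```

Request:
carry_out(
  travel=[
    [0,0,0.1],
    [0,0,0],
    [0,0,0],
  ],
  rotation=[
    [0,0,0],
    [0,0,0],
    [0,0,0],
  ],
)

```text
time: 12.38
eef_pos: [0.6606, -0.1313, 0.1857]
orientation: [-0.0, 0.841, 0.54, -0.0]
force: [-0.2, 0.1, -0.8]
opening: 0.0213
```

Request:
carry_out(
  travel=[
    [0,0,0.1],
    [0,0,0],
    [0,0,0],
  ],
  rotation=[
    [0,0,0],
    [0,0,0],
    [0,0,0],
  ],
)

```text
time: 12.75
eef_pos: [0.6606, -0.1313, 0.1848]
orientation: [-0.0, 0.841, 0.54, -0.0]
force: [-0.6, -0.2, -1.4]
opening: 0.0212
```

Request:
carry_out(
  travel=[
    [0,0,0.1],
    [0,0,0],
    [0,0,0],
  ],
  rotation=[
    [0,0,0],
    [0,0,0],
    [0,0,0],
  ],
)

```text
time: 13.12
eef_pos: [0.6606, -0.1313, 0.1837]
orientation: [-0.0, 0.841, 0.54, -0.0]
force: [-0.4, -0.0, -0.4]
opening: 0.0213
```

Request:
carry_out(
  travel=[
    [0,0,0.1],
    [0,0,0.1],
    [0,0,0],
    [0,0,0],
  ],
  rotation=[
    [0,0,0],
    [0,0,0],
    [0,0,0],
    [0,0,0],
  ],
)

```text
time: 13.62
eef_pos: [0.6606, -0.1313, 0.1818]
orientation: [-0.0, 0.841, 0.54, -0.0]
force: [0.1, -0.9, -1.4]
opening: 0.0217
```

```bash
python3 -c "
from h import *
from plant import vision
st()
S=vision.camera('scene')
crop(S,245,100,90,80,8,'pics/a5.png')
"
```

```text
t 13.62 tcp mm [ 660.6 -131.3  181.8] yaw 65.43 tz [-1.e-04  0.e+00 -1.e+00] F [ 0.08 -0.85 -1.44] M [ 0.05  0.04 -0.04] open 21.7 q [-0.31  0.59  0.09  1.06 -0.    0.12]
```

View pics/a5.png

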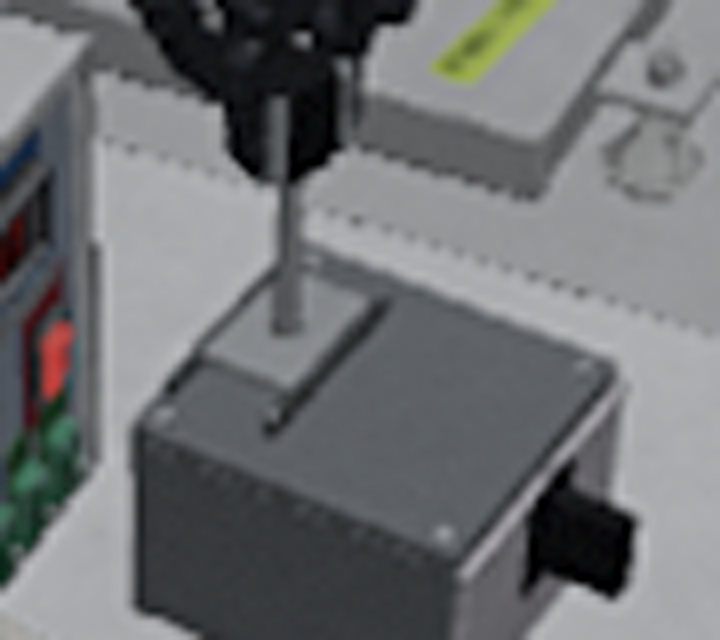

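Request:
carry_out(
  travel=[
    [0,0,0.15],
    [0,0,0.15],
    [0,0,0.15],
    [0,0,0.15],
  ],
  rotation=[
    [0,0,0],
    [0,0,0],
    [0,0,0],
    [0,0,0],
  ],
)

```text
time: 14.18
eef_pos: [0.6606, -0.1313, 0.1756]
orientation: [-0.0, 0.841, 0.54, -0.0]
force: [-0.1, -0.6, -1.0]
opening: 0.0216
```

Request:
carry_out(
  travel=[
    [0,0,0.2],
    [0,0,0.2],
    [0,0,0.2],
    [0,0,0.2],
  ],
  rotation=[
    [0,0,0],
    [0,0,0],
    [0,0,0],
    [0,0,0],
  ],
)

```text
time: 14.68
eef_pos: [0.6607, -0.1313, 0.1676]
orientation: [0.0, 0.841, 0.54, 0.0]
force: [0.7, -0.1, -0.3]
opening: 0.0213
```

Clean passage: the tip is now about 82 mm up, 21 mm below the plate, with no side load.

Request:
carry_out(
  travel=[
    [0,0,0.25],
    [0,0,0.25],
    [0,0,0.25],
    [0,0,0.25],
    [0,0,0.2],
    [0,0,0],
  ],
  rotation=[
    [0,0,0],
    [0,0,0],
    [0,0,0],
    [0,0,0],
    [0,0,0],
    [0,0,0],
  ],
)

```text
time: 15.42
eef_pos: [0.6605, -0.1313, 0.1555]
orientation: [-0.0, 0.841, 0.54, -0.0]
force: [-0.6, 0.5, -0.1]
opening: 0.0215
```

Request:
carry_out(
  travel=[
    [0,0,0.15],
    [0,0,0.15],
    [0,0,0.1],
    [0,0,0],
  ],
  rotation=[
    [0,0,0],
    [0,0,0],
    [0,0,0],
    [0,0,0],
  ],
)

```text
time: 15.92
eef_pos: [0.6606, -0.1314, 0.1517]
orientation: [-0.0, 0.841, 0.54, -0.0]
force: [0.6, -0.5, -0.6]
opening: 0.0215
```

Request:
carry_out(
  travel=[
    [0,0,0.1],
    [0,0,0.1],
    [0,0,0.1],
    [0,0,0],
  ],
  rotation=[
    [0,0,0],
    [0,0,0],
    [0,0,0],
    [0,0,0],
  ],
)

```text
time: 16.42
eef_pos: [0.6606, -0.1313, 0.1486]
orientation: [-0.0, 0.841, 0.54, -0.0]
force: [-1.3, 0.1, -1.4]
opening: 0.0214
```

Request:
carry_out(
  travel=[
    [0,0,0.1],
    [0,0,0.1],
    [0,0,0],
  ],
  rotation=[
    [0,0,0],
    [0,0,0],
    [0,0,0],
  ],
)

```text
time: 16.8
eef_pos: [0.6609, -0.1313, 0.1474]
orientation: [0.0, 0.841, 0.541, 0.0]
force: [-1.5, 1.5, 3.2]
opening: 0.0215
```

Request:
carry_out(
  travel=[
    [0,0,0.1],
    [0,0,0.1],
    [0,0,0],
  ],
  rotation=[
    [0,0,0],
    [0,0,0],
    [0,0,0],
  ],
)

```text
time: 17.18
eef_pos: [0.6611, -0.1313, 0.1456]
orientation: [0.0, 0.841, 0.541, 0.001]
force: [-1.9, 1.1, 5.2]
opening: 0.0214
```

Request:
carry_out(
  travel=[
    [0,0,0.1],
    [0,0,0.1],
    [0,0,0],
  ],
  rotation=[
    [0,0,0],
    [0,0,0],
    [0,0,0],
  ],
)

```text
time: 17.55
eef_pos: [0.6612, -0.1312, 0.1437]
orientation: [0.0, 0.841, 0.541, 0.001]
force: [-1.2, 1.0, 5.4]
opening: 0.0212
```

Request:
carry_out(
  travel=[
    [0,0,0.1],
    [0,0,0],
    [0,0,0],
  ],
  rotation=[
    [0,0,0],
    [0,0,0],
    [0,0,0],
  ],
)

```text
time: 17.92
eef_pos: [0.6613, -0.1312, 0.143]
orientation: [0.001, 0.841, 0.541, 0.001]
force: [-2.0, 1.2, 7.6]
opening: 0.0213
```

```bash
python3 -c "
from h import *
from plant import vision
st()
S=vision.camera('scene')
crop(S,245,100,90,80,8,'pics/a6.png')
"
```

```text
t 17.93 tcp mm [ 661.3 -131.2  143. ] yaw 65.45 tz [ 0.0019 -0.     -1.    ] F [-2.01  1.18  7.57] M [0.29 0.39 0.01] open 21.3 q [-0.31  0.62  0.03  0.98  0.    0.12]
```

View pics/a6.png

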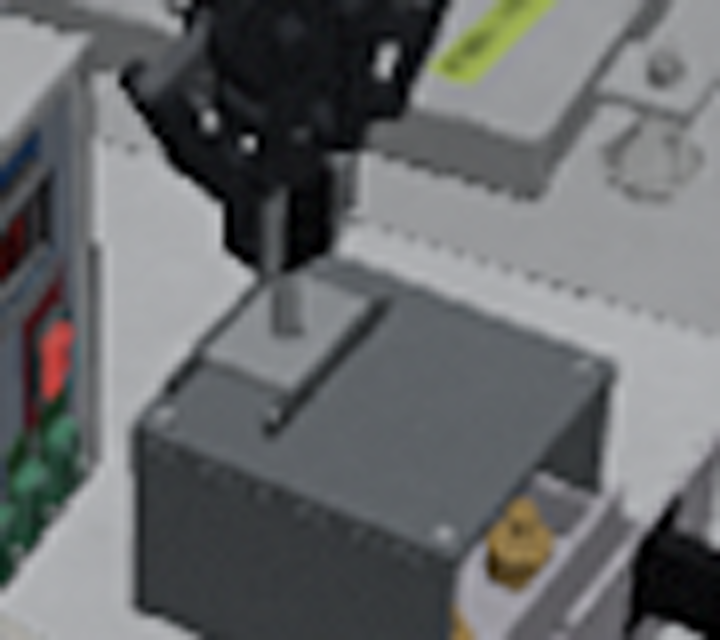

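The drawer has sprung out (brass weights visible in it at about (515,540) of the crop). Now I'll withdraw the pin straight up.

Request:
carry_out(
  travel=[
    [0,0,-0.3],
    [0,0,-0.5],
    [0,0,-0.8],
    [0,0,-1],
    [0,0,-1],
    [0,0,-1],
    [0,0,-1],
    [0,0,-1],
    [0,0,-0.6],
    [0,0,0],
    [0,0,0],
  ],
  rotation=[
    [0,0,0],
    [0,0,0],
    [0,0,0],
    [0,0,0],
    [0,0,0],
    [0,0,0],
    [0,0,0],
    [0,0,0],
    [0,0,0],
    [0,0,0],
    [0,0,0],
  ],
)

```text
time: 19.35
eef_pos: [0.6604, -0.1313, 0.2134]
orientation: [-0.0, 0.841, 0.54, -0.0]
force: [-0.3, 0.7, -1.0]
opening: 0.0214
```

```bash
python3 -c "
from h import *
from plant import vision
to(502.5,198.2,214)
S=vision.camera('scene')
crop(S,245,90,100,100,6,'pics/a7.png')
"
```

```text
t 19.35 tcp mm [ 660.4 -131.3  213.4] yaw 65.43 tz [-6.e-04  2.e-04 -1.e+00] F [-0.27  0.74 -1.03] M [ 0.03 -0.01  0.04] open 21.4 q [-0.31  0.58  0.13  1.13  0.    0.12]
tool cm [ 23.397 -28.059  -0.046] 36.53463622912295
```

View pics/a7.png

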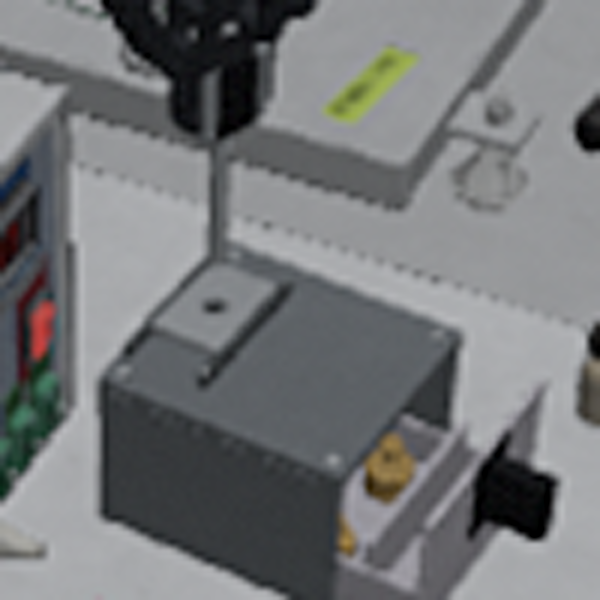

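Request:
carry_out(
  travel=[
    [2.9,-3.5,0],
    [2.9,-3.5,0],
    [2.9,-3.5,0],
    [2.9,-3.5,0],
    [2.9,-3.5,0],
    [2.9,-3.5,0],
    [2.9,-3.5,0],
    [2.9,-3.5,0],
    [0.2,-0.06,0],
    [0,0,0],
    [0,0,0],
    [0,0,0],
  ],
  rotation=[
    [0,0,0],
    [0,0,0],
    [0,0,0],
    [0,0,0],
    [0,0,0],
    [0,0,0],
    [0,0,0],
    [0,0,0],
    [0,0,0],
    [0,0,0],
    [0,0,0],
    [0,0,0],
  ],
)

```text
time: 20.9
eef_pos: [0.5032, 0.1972, 0.2137]
orientation: [0.0, 0.842, 0.54, -0.0]
force: [0.3, -0.4, 0.1]
opening: 0.0218
```

```bash
python3 -c "
from h import *
from plant import vision
to(502.7,198.3,135)
S=vision.camera('scene')
crop(S,240,170,80,100,6,'pics/a8.png')
"
```

```text
t 20.9 tcp mm [503.2 197.2 213.7] yaw 65.33 tz [-1.e-04 -1.e-04 -1.e+00] F [ 0.34 -0.39  0.08] M [-0.    0.02  0.1 ] open 21.8 q [ 0.24  0.33 -0.26  0.98 -0.    0.67]
tool cm [ 0.081 -0.092  7.868] 7.868671724651201
```

View pics/a8.png

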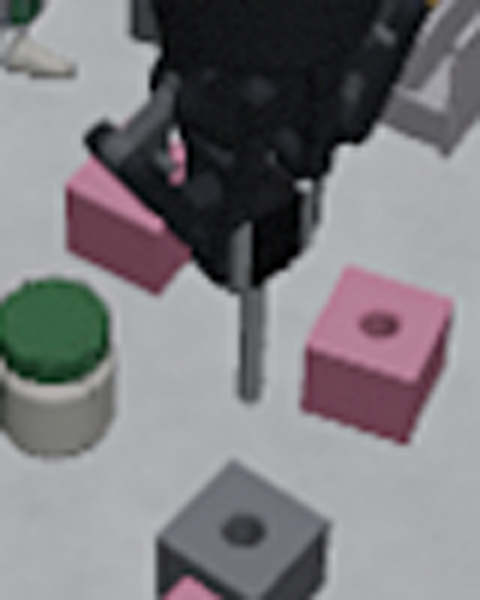

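Request:
carry_out(
  travel=[
    [0.08,-0.09,0],
    [0,0,1.5],
    [0,0,1.5],
    [0,0,1.5],
    [0,0,1],
    [0,0,1],
    [0,0,0.7],
    [0,0,0],
    [0,0,0],
  ],
  rotation=[
    [0,0,0],
    [0,0,0],
    [0,0,0],
    [0,0,0],
    [0,0,0],
    [0,0,0],
    [0,0,0],
    [0,0,0],
    [0,0,0],
  ],
)

```text
time: 22.08
eef_pos: [0.5026, 0.1993, 0.1421]
orientation: [0.0, 0.841, 0.54, 0.0]
force: [-1.0, 0.0, -0.3]
opening: 0.0214
```

Request:
carry_out(
  travel=[
    [0,0,0.2],
    [0,0,0.2],
    [0,0,0.2],
    [0,0,0.2],
    [0,0,0.2],
    [0,0,0],
  ],
  rotation=[
    [0,0,0],
    [0,0,0],
    [0,0,0],
    [0,0,0],
    [0,0,0],
    [0,0,0],
  ],
)

```text
time: 22.82
eef_pos: [0.5021, 0.1992, 0.1316]
orientation: [-0.0, 0.841, 0.54, -0.0]
force: [0.6, -0.2, -1.4]
opening: 0.0212
```

```bash
python3 -c "
from h import *
from plant import vision
to(502.7,198.3,94)
S=vision.camera('scene')
crop(S,240,190,80,90,6,'pics/a9.png')
"
```

```text
t 22.82 tcp mm [502.1 199.2 131.6] yaw 65.43 tz [-3.e-04 -1.e-04 -1.e+00] F [ 0.59 -0.23 -1.41] M [ 0.    0.02 -0.  ] open 21.2 q [ 0.24  0.41 -0.37  0.79 -0.    0.67]
tool cm [-0.059  0.091  3.76 ] 3.7613900066607675
```

View pics/a9.png

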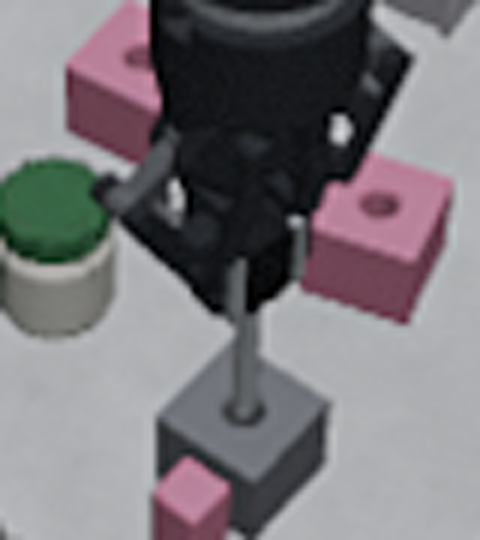

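Request:
carry_out(
  travel=[
    [-0.02,0.05,0.1],
    [0,0,0.2],
    [0,0,0.2],
    [0,0,0.2],
    [0,0,0],
  ],
  rotation=[
    [0,0,0],
    [0,0,0],
    [0,0,0],
    [0,0,0],
    [0,0,0],
  ],
)

```text
time: 23.5
eef_pos: [0.5024, 0.1988, 0.1246]
orientation: [-0.0, 0.841, 0.541, -0.0]
force: [-0.1, -0.7, -0.8]
opening: 0.0213
```

Request:
carry_out(
  travel=[
    [0,0,0.3],
    [0,0,0.3],
    [0,0,0.3],
    [0,0,0.3],
    [0,0,0.3],
    [0,0,0.3],
    [0,0,0.3],
    [0,0,0.2],
    [0,0,0.2],
    [0,0,0],
  ],
  rotation=[
    [0,0,0],
    [0,0,0],
    [0,0,0],
    [0,0,0],
    [0,0,0],
    [0,0,0],
    [0,0,0],
    [0,0,0],
    [0,0,0],
    [0,0,0],
  ],
)

```text
time: 24.75
eef_pos: [0.5025, 0.1988, 0.0996]
orientation: [-0.0, 0.841, 0.54, -0.0]
force: [0.0, -0.4, -1.1]
opening: 0.0216
```

Request:
carry_out(
  travel=[
    [0,0,0.1],
    [0,0,0.1],
    [0,0,0.1],
    [0,0,0.1],
    [0,0,0],
  ],
  rotation=[
    [0,0,0],
    [0,0,0],
    [0,0,0],
    [0,0,0],
    [0,0,0],
  ],
)

```text
time: 25.38
eef_pos: [0.5025, 0.1989, 0.0957]
orientation: [-0.0, 0.841, 0.54, -0.0]
force: [-0.3, 0.6, -1.2]
opening: 0.021
```

Tip is about 10 mm up; I'll ease it down to the floor contact.

Request:
carry_out(
  travel=[
    [0,0,0.1],
    [0,0,0.05],
    [0,0,0],
  ],
  rotation=[
    [0,0,0],
    [0,0,0],
    [0,0,0],
  ],
)

```text
time: 25.75
eef_pos: [0.5026, 0.1988, 0.0942]
orientation: [-0.0, 0.841, 0.54, -0.0]
force: [0.1, 0.4, 0.1]
opening: 0.0213
```

Request:
carry_out(
  travel=[
    [0,0,0.05],
    [0,0,0.05],
    [0,0,0],
  ],
  rotation=[
    [0,0,0],
    [0,0,0],
    [0,0,0],
  ],
)

```text
time: 26.12
eef_pos: [0.5026, 0.1988, 0.0932]
orientation: [-0.0, 0.841, 0.54, -0.0]
force: [-1.0, -0.2, -1.4]
opening: 0.021
```

Request:
carry_out(
  travel=[
    [0,0,0.05],
    [0,0,0],
  ],
  rotation=[
    [0,0,0],
    [0,0,0],
  ],
)

```text
time: 26.38
eef_pos: [0.5026, 0.1989, 0.0928]
orientation: [0.0, 0.841, 0.54, 0.0]
force: [-0.2, 0.6, -1.3]
opening: 0.0217
```

Request:
carry_out(
  travel=[
    [0,0,0],
    [0,0,0],
    [0,0,0],
    [0,0,0],
    [0,0,0],
    [0,0,0],
  ],
  rotation=[
    [0,0,0],
    [0,0,0],
    [0,0,0],
    [0,0,0],
    [0,0,0],
    [0,0,0],
  ],
  jaw=5,
)

```text
time: 27.12
eef_pos: [0.5026, 0.1989, 0.0928]
orientation: [0.0, 0.841, 0.54, 0.0]
force: [-0.4, -0.4, -0.6]
opening: 0.0501
```

Request:
carry_out(
  travel=[
    [0,0,-1],
    [0,0,-2],
    [0,0,-3],
    [0,0,-3],
    [0,0,-3],
    [0,0,-2],
    [0,0,0],
  ],
  rotation=[
    [0,0,0],
    [0,0,0],
    [0,0,0],
    [0,0,0],
    [0,0,0],
    [0,0,0],
    [0,0,0],
  ],
)

```text
time: 28.0
eef_pos: [0.5038, 0.1992, 0.2349]
orientation: [0.001, 0.841, 0.54, 0.002]
force: [0.7, -0.3, -0.6]
opening: 0.05
```

```bash
python3 -c "
from h import *
from plant import vision
st()
S=vision.camera('scene')
crop(S,240,120,100,160,3.7,'pics/b1.png')
crop(S,265,130,100,80,7,'pics/b2.png')
"
```

```text
t 28.0 tcp mm [503.8 199.2 234.9] yaw 65.43 tz [ 0.0041  0.001  -1.    ] F [ 0.74 -0.26 -0.6 ] M [-0.04 -0.02 -0.01] open 50.0 q [ 0.24  0.31 -0.23  1.03  0.    0.67]
```

View pics/b1.png

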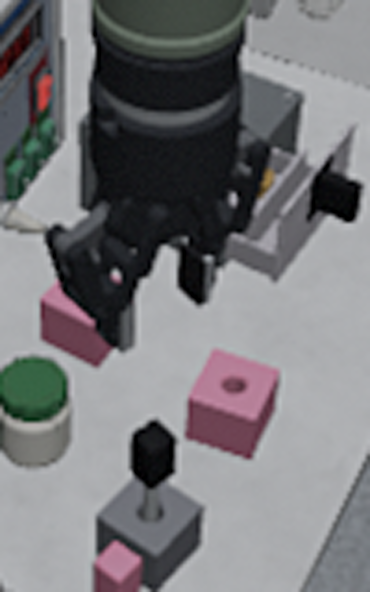

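View pics/b2.png

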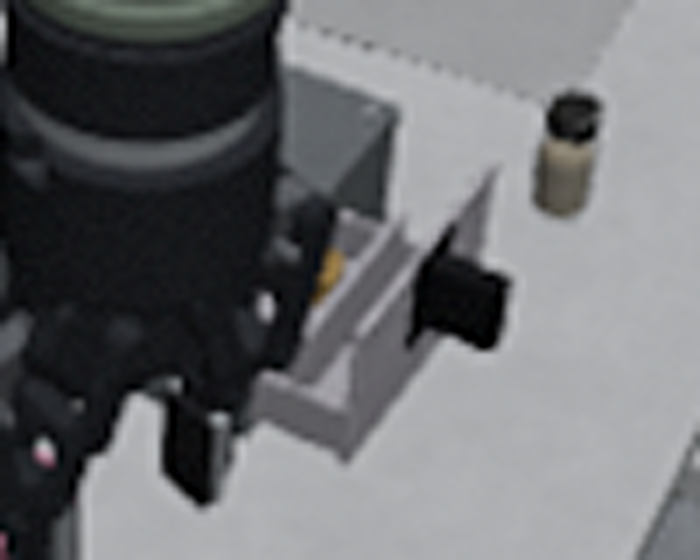

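```bash
python3 -c "
from h import *
import pickle
from plant import vision
T,S=pickle.load(open('c.pkl','rb'))
T=vision.camera('top')
for p in((508,285),(448,255),(490,348)):print(plane(S,((p[0]+.5)/7-.5+265,(p[1]+.5)/7-.5+130),.084 if p[1]<300 else .048)*1000)
# predicted fin end at d=24, top
c,s=np.cos(np.radians(-5.3)),np.sin(np.radians(-5.3))
for d in(24,40,70):
  x=-65-34-d; print(d,[620+c*x,-120.7+s*x],proj(S,[(620+c*x)/1000,(-120.7+s*x)/1000,.084]))
crop(T,335,140,70,110,5.4,'pics/b3.png')
"
```

```text
[ 478.18348278 -108.47953748   84.        ]
[ 505.35807067 -113.92567011   84.        ]
[ 481.38038856 -108.75499008   48.        ]
24 [np.float64(497.5258621232964), np.float64(-109.33841774407293)] [330.6283149  167.90183781]
40 [np.float64(481.5942669523431), np.float64(-107.86048834492794)] [335.88932521 170.03762416]
70 [np.float64(451.72252600680565), np.float64(-105.0893707215311)] [345.87909571 174.09312192]
```

View pics/b3.png

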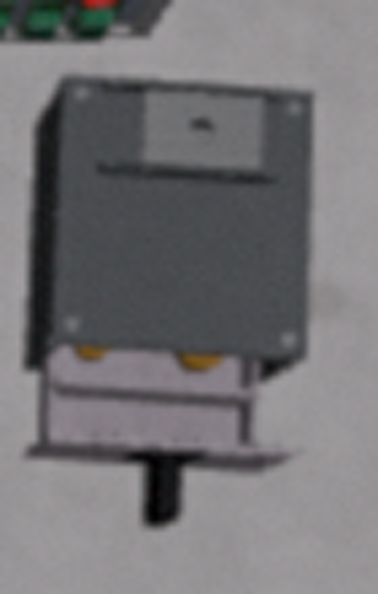

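```bash
python3 -c "
from h import *
import pickle
T,S=pickle.load(open('c.pkl','rb'))
u=lambda p:((p[0]+.5)/5.4-.5+335,(p[1]+.5)/5.4-.5+140)
for p in((145,520),(179,522),(146,460),(182,460)):print(plane(T,u(p),.084)*1000,plane(T,u(p),.066)*1000)
for z in (60,240): to(495.5,-110,z)
"
```

```text
[477.43094245 -96.19696253  84.        ] [ 478.8109547  -100.01661145   66.        ]
[ 476.08253006 -112.06113564   84.        ] [ 477.43798083 -116.16975222   66.        ]
[505.53552349 -98.25828351  84.        ] [ 507.42746379 -102.11547961   66.        ]
[ 505.10202368 -115.18721683   84.        ] [ 506.98606774 -119.35277532   66.        ]
t 28.1 tcp mm [502.4 198.8 232.6] yaw 65.43 tz [-0.  0. -1.] F [-0.14 -0.12  0.33] M [-0.03 -0.03  0.03] open 50.3 q [ 0.24  0.31 -0.23  1.03  0.    0.67]
tool cm [-28.375  12.211  17.256] 35.38373430180468
t 28.1 tcp mm [502.4 198.8 232.6] yaw 65.43 tz [-0.  0. -1.] F [-0.14 -0.12  0.33] M [-0.03 -0.03  0.03] open 50.3 q [ 0.24  0.31 -0.23  1.03  0.    0.67]
tool cm [-28.375  12.211  -0.744] 30.899535896306734
```

Request:
carry_out(
  travel=[
    [-3.5,1.5,0],
    [-3.5,1.5,0],
    [-3.5,1.5,0],
    [-3.5,1.5,0],
    [-3.5,1.5,0],
    [-3.5,1.5,0],
    [-3.5,1.5,0],
    [-3.5,1.5,0],
    [-0.3,0,0],
    [0,0,0],
    [0,0,0],
    [0,0,0],
    [0,0,0],
    [0,0,0],
  ],
  rotation=[
    [0,0,0],
    [0,0,0],
    [0,0,0],
    [0,0,0],
    [0,0,0],
    [0,0,0],
    [0,0,0],
    [0,0,0],
    [0,0,0],
    [0,0,-6.5],
    [0,0,-6.5],
    [0,0,-6.3],
    [0,0,0],
    [0,0,0],
  ],
)

```text
time: 29.85
eef_pos: [0.4938, -0.1078, 0.2323]
orientation: [-0.0, 0.739, 0.674, -0.0]
force: [-0.1, 0.3, 0.7]
opening: 0.0501
```

```bash
python3 -c "
from h import *
to(494.5,-108.5,55)
"
```

```text
t 29.85 tcp mm [ 493.8 -107.8  232.3] yaw 84.69 tz [-9.e-04  5.e-04 -1.e+00] F [-0.12  0.28  0.7 ] M [-0.06  0.04  0.01] open 50.1 q [-0.36  0.25 -0.32  1.01  0.   -0.27]
tool cm [-0.074  0.093 17.734] 17.734051966795953
```

Request:
carry_out(
  travel=[
    [0,0,3],
    [0,0,3],
    [0,0,3],
    [0,0,2],
    [0,0,1],
    [0,0,0],
    [0,0,0],
  ],
  rotation=[
    [0,0,0],
    [0,0,0],
    [0,0,0],
    [0,0,0],
    [0,0,0],
    [0,0,0],
    [0,0,0],
  ],
)

```text
time: 30.72
eef_pos: [0.4948, -0.1086, 0.1136]
orientation: [0.001, 0.739, 0.674, 0.0]
force: [-0.3, 0.0, 0.0]
opening: 0.0501
```

```bash
python3 -c "
from h import *
from plant import vision
to(494.5,-108.5,55)
S=vision.camera('scene')
crop(S,275,110,90,90,6.5,'pics/b4.png')
"
```

```text
t 30.73 tcp mm [ 494.8 -108.6  113.6] yaw 84.72 tz [ 1.3e-03 -5.0e-04 -1.0e+00] F [-0.31  0.01  0.05] M [-0.04 -0.01 -0.01] open 50.1 q [-0.36  0.37 -0.48  0.71  0.   -0.27]
tool cm [ 0.01  -0.035  5.859] 5.859468780977242
```

View pics/b4.png

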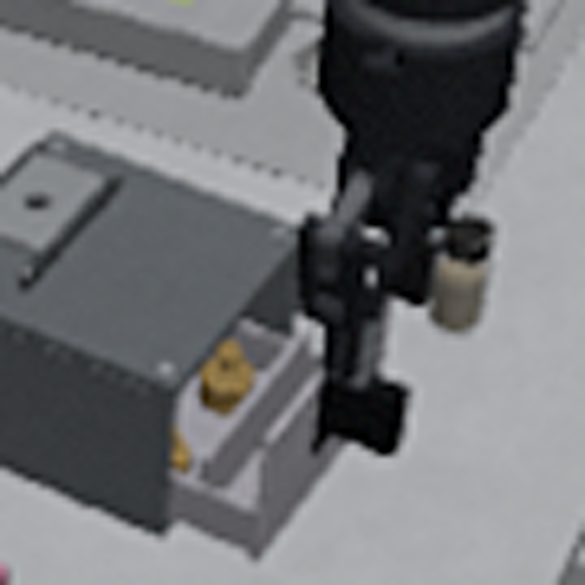

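Request:
carry_out(
  travel=[
    [0,-0.3,0.5],
    [0,0,1],
    [0,0,1],
    [0,0,1],
    [0,0,1],
    [0,0,0.8],
    [0,0,0.3],
    [0,0,0],
  ],
  rotation=[
    [0,0,0],
    [0,0,0],
    [0,0,0],
    [0,0,0],
    [0,0,0],
    [0,0,0],
    [0,0,0],
    [0,0,0],
  ],
)

```text
time: 31.78
eef_pos: [0.4911, -0.1081, 0.0566]
orientation: [-0.0, 0.739, 0.674, -0.0]
force: [-0.2, 0.9, 0.6]
opening: 0.0503
```

Request:
carry_out(
  travel=[
    [0,0,0],
    [0,0,0],
    [0,0,0],
    [0,0,0],
    [0,0,0],
    [0,0,0],
  ],
  rotation=[
    [0,0,0],
    [0,0,0],
    [0,0,0],
    [0,0,0],
    [0,0,0],
    [0,0,0],
  ],
  jaw=0.6,
  force=30,
)

```text
time: 32.52
eef_pos: [0.4914, -0.109, 0.0572]
orientation: [0.001, 0.739, 0.674, -0.0]
force: [-0.9, -5.3, 4.0]
opening: 0.0117
```

```bash
python3 -c "
from h import *
from plant import vision
st()
S=vision.camera('scene')
crop(S,275,110,90,90,6.5,'pics/b5.png')
"
```

```text
t 32.52 tcp mm [ 491.4 -109.    57.2] yaw 84.71 tz [ 6.0e-04 -1.8e-03 -1.0e+00] F [-0.86 -5.27  4.01] M [-0.78  0.23  0.05] open 11.7 q [-0.36  0.45 -0.55  0.58 -0.   -0.27]
```

View pics/b5.png

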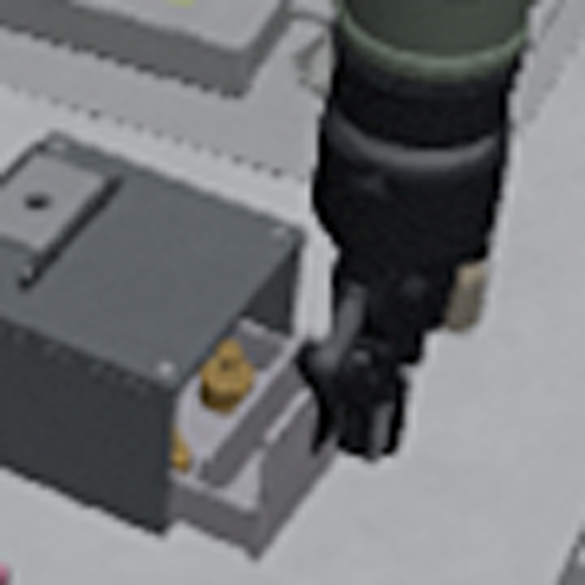

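Request:
carry_out(
  travel=[
    [0,-0.2,0],
    [0,-0.4,0],
    [0,-0.5,0],
    [0,-0.5,0],
    [0,-0.4,0],
    [0,-0.2,0],
    [0,0,0],
  ],
  rotation=[
    [0,0,0],
    [0,0,0],
    [0,0,0],
    [0,0,0],
    [0,0,0],
    [0,0,0],
    [0,0,0],
  ],
)

```text
time: 33.45
eef_pos: [0.4697, -0.107, 0.0572]
orientation: [0.001, 0.739, 0.674, -0.0]
force: [-0.9, -5.1, 2.2]
opening: 0.0117
```

Request:
carry_out(
  travel=[
    [0,-0.2,0],
    [0,-0.1,0],
    [0,0,0],
  ],
  rotation=[
    [0,0,0],
    [0,0,0],
    [0,0,0],
  ],
)

```text
time: 33.83
eef_pos: [0.4669, -0.1067, 0.0572]
orientation: [0.001, 0.739, 0.674, -0.0]
force: [0.2, -5.8, 1.7]
opening: 0.0114
```

Request:
carry_out(
  travel=[
    [0,-0.1,0],
    [0,-0.1,0],
    [0,0,0],
  ],
  rotation=[
    [0,0,0],
    [0,0,0],
    [0,0,0],
  ],
)

```text
time: 34.2
eef_pos: [0.465, -0.1066, 0.0572]
orientation: [0.001, 0.739, 0.674, -0.0]
force: [-0.8, -4.2, 1.0]
opening: 0.0114
```

Request:
carry_out(
  travel=[
    [0,-0.1,0],
    [0,-0.1,0],
    [0,0,0],
  ],
  rotation=[
    [0,0,0],
    [0,0,0],
    [0,0,0],
  ],
)

```text
time: 34.58
eef_pos: [0.4631, -0.1064, 0.0572]
orientation: [0.001, 0.739, 0.674, -0.0]
force: [0.7, -6.0, 1.8]
opening: 0.0114
```

Request:
carry_out(
  travel=[
    [0,-0.1,0],
    [0,-0.1,0],
    [0,0,0],
  ],
  rotation=[
    [0,0,0],
    [0,0,0],
    [0,0,0],
  ],
)

```text
time: 34.95
eef_pos: [0.4627, -0.1064, 0.0572]
orientation: [0.002, 0.739, 0.674, 0.001]
force: [5.3, -4.4, -2.3]
opening: 0.0117
```

Motion stalls at x force 5 N: the stop. I'll ease off, release and rise.

Request:
carry_out(
  travel=[
    [0,0.1,0],
    [0,0,0],
  ],
  rotation=[
    [0,0,0],
    [0,0,0],
  ],
)

```text
time: 35.2
eef_pos: [0.4628, -0.1064, 0.0572]
orientation: [0.002, 0.739, 0.674, 0.0]
force: [1.8, -5.3, -0.8]
opening: 0.0113
```

Request:
carry_out(
  travel=[
    [0,0,0],
    [0,0,0],
    [0,0,0],
    [0,0,0],
    [0,0,0],
  ],
  rotation=[
    [0,0,0],
    [0,0,0],
    [0,0,0],
    [0,0,0],
    [0,0,0],
  ],
  jaw=5,
)

```text
time: 35.83
eef_pos: [0.4612, -0.1053, 0.0568]
orientation: [-0.0, 0.739, 0.674, 0.0]
force: [-0.8, 1.1, 0.8]
opening: 0.0502
```

Request:
carry_out(
  travel=[
    [0,0,-1],
    [0,0,-2],
    [0,0,-3],
    [0,0,-4],
    [0,0,-4],
    [0,-4,-2],
    [0,-4,0],
    [0,-4,0],
    [0,0,0],
    [0,0,0],
    [0,0,0],
  ],
  rotation=[
    [0,0,0],
    [0,0,0],
    [0,0,0],
    [0,0,0],
    [0,0,0],
    [0,0,0],
    [0,0,0],
    [0,0,0],
    [0,0,0],
    [0,0,0],
    [0,0,0],
  ],
)

```text
time: 37.2
eef_pos: [0.3428, -0.0947, 0.2171]
orientation: [0.0, 0.739, 0.674, 0.0]
force: [0.6, 0.7, 0.3]
opening: 0.0499
```

```bash
python3 -c "
from h import *
from plant import vision
st()
S=vision.camera('scene');T=vision.camera('top')
crop(S,200,110,170,210,2.8,'pics/b6.png')
crop(T,180,140,240,120,3.3,'pics/b7.png')
c,s=np.cos(np.radians(-5.3)),np.sin(np.radians(-5.3))
x=-169;print(proj(T,[(620+c*x)/1000,(-120.7+s*x)/1000,.084]))
"
```

```text
t 37.2 tcp mm [342.8 -94.7 217.1] yaw 84.75 tz [ 1.e-03 -4.e-04 -1.e+00] F [0.62 0.68 0.32] M [0.02 0.02 0.02] open 49.9 q [-0.48 -0.02 -0.67  0.92  0.   -0.39]
[365.54722089 246.02248936]
```

View pics/b6.png

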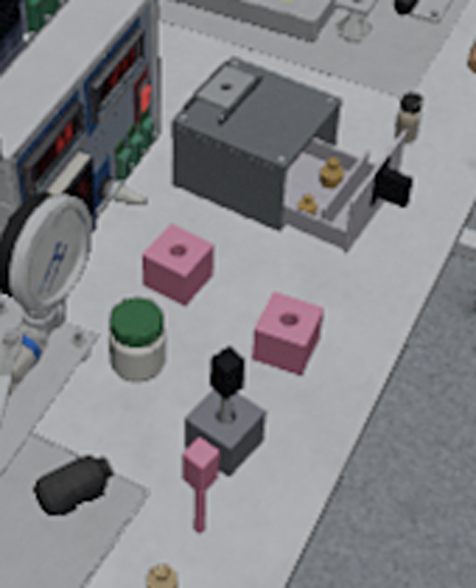

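View pics/b7.png

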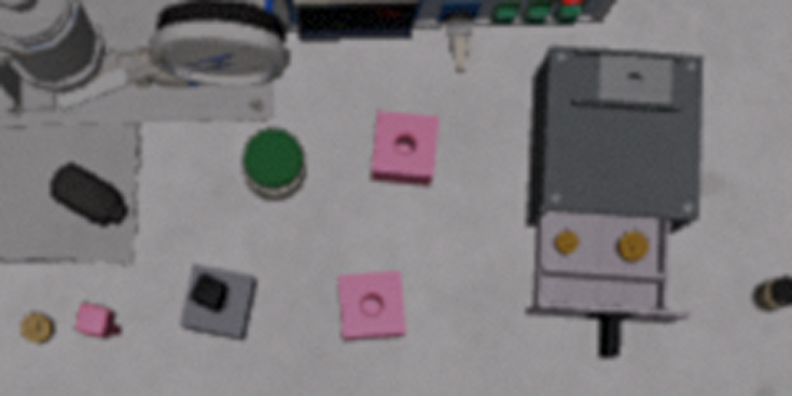

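```bash
python3 -c "
from plant import job
print(job.hand_in())"
```

```text
the job is handed in; nothing more can be done
None
```

The drawer is fully out and the pin is back upright in its stand; I handed the job in at about 37 s of the 72 s allowed. The hand-in gave no verdict.

- **Release:** I gripped the pin by its handle and lowered it at the dark spot on the plate. It went through the hole on the first try. The latch pushed back from about 41 mm below the plate and let go at about 46 mm. The highest wrist force I read there was about 8 N, well under the 30 N limit.
- **Pin:** I lowered it back into the stand until its end was at about floor height by the arm's reading. No clear floor contact showed in the force, but the last pictures look the same as at the start, with the pin upright.
- **Drawer:** I pulled it until it stalled at the stop with about 5 N. In the last top view the end of the pull is at row 247.6; fully out would put it at row 246.
- **Other things:** In the last pictures the jar, vial, brass weight and pink look-alikes are where they started. The gripper was well clear of everything.

One reading disagreed with the description: after the latch let go, the drawer stood about 40 mm out, not about 24 mm. It did not affect the result.

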